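# Find the rocking corner of the proofing jig and set its shim

### The arm

A 6-joint arm with a two-finger parallel gripper is mounted at the origin on the work surface. World frame = base frame: x ahead of the robot, y to its left, z up, the work surface at z = 0. Lengths are in m, angles in rad, forces in N, time in s.
With the tool pointing down it reaches from about 0.275 to 0.825 m from the base axis. Payload 5.2 kg.
Tool frame: the origin (TCP) lies at the very end of the fingers, on their centre line; the grasp point (between the pads) lies behind it (bot.grasp_offset is the x of the grasp point in the tool frame, in m); x points along the fingers, y is the direction in which the jaws open and shut, and the axes are right-handed (so a half turn about x gives the same grasp; the last joint's range is limited). The gripper opens to 93 mm and grips with 3 to 60 N. Pads are 15 mm wide; open, the fingers measure 128 mm over their backs; the gripper's body (75 mm by 188 mm) begins 65 mm behind the grasp point.
Start: joints at [-1.355, 0.259, 1.535, -0, 1.348, -0.203], TCP at [0.224, -0.502, 0.219] pointing down, gripper open.
Joint ranges: [-3.14, 3.14], [-0.91, 2.08], [0.19, 2.58], [-1.22, 4.36], [0.22, 2.71], [-3.12, 3.12]. Speed limits (rad/s): [2.57, 2.57, 3.14, 3.14, 3.14, 3.14].

### API

Orientations are given as a rotation vector (axis times angle).
In Python, from rig import bot gives the robot as it stands.
- The arm moves only by the tool apply_moves, never from a script. Its arguments are lists of equal length, an entry for each row: "jaw": the finger opening in mm, from 0 to 93; "dp": the shift along the tool's x, y, z in mm, a list of three; "yaw": the turn about the tool's x in degrees. A call has 1 to 5 rows; each row is the pose to reach, as a shift and turn from the pose measured when the call began, along the tool's axes at that moment; what a row does not reach only later rows make up. A row lasts 1/10 s, in which the tool goes at most 50 mm and 8.59 degrees, less where a joint would pass 70% of its speed; a pose out of reach is approached as far as the arm can. A call with a gripper value outside its range is refused whole. The fingers move at their own pace and stop on an object; the grip force is fixed at half the most. Time passes only in rows, so rows that repeat a pose let the fingers close. It gives the time, the measured TCP pose, the force and the opening at its end, in the units of the state.
- bot.sense(): the state, without advancing time (a new reading comes with each control period).
- bot.grab_frame(name): name is "side" or "top" or "wrist"; returns a dict with "image" (384x512x3 uint8, blue, green, red), "fx", "fy", "cx", "cy" (pixels), "eye" and "rotation" of the camera in the world. Camera axes: x right, y up, looking along -z (the intrinsics and any distortion apply to the point x, -y, -z); pixel columns grow to the right and rows downward; lengths in m; the calibration is good to about 2 mm. A picture is of the moment at which its call begins. There is no depth.
- bot.hand_in(): hands the job in, once; it reports no verdict.
Trained networks look in a picture, given as the dict that the camera call returned (one of the last four; its "shot" number tells which), for a name from the list of things; names that differ only in an ending like _2 or _b are one class to them, and where a whole thing is asked for, a point or a joint stands for the part that bears it (a point fixed in the world has none). Each returns a list of dicts, best first, with "score" (0 to 1); they miss things now and then, are a little off and sometimes report something else, mostly with a low value. They report only what shows in the picture. A call takes as long as a camera call. They do not tell look-alikes from the thing itself.
- bot.cut_out(picture, target): "region" (384x512 bool, what is visible of it) and "box" ([left, top, right, bottom] in pixels, round what is visible of it).
The state is a dict: "time": time; "joints": joint angles; "qd": joint speeds; "joint_torque": joint torques, N m; "tcp_pos": TCP position; "eef_rot": TCP orientation; "force": force on the tool from outside, world axes, zero at the start; "moment": the same for the moment, N m; "gripper_width": finger opening in m.
Only numpy, scipy, OpenCV 4.12 (cv2) and the standard library are available. Lean on these libraries where they do the work, as an engineer would, in place of code of your own. Each camera call takes 0.05 s, during which the arm holds its last target. There are 200 camera calls.

### The job

The aluminium plate of the proofing jig rocks at one corner. Press down on its corners with the fingertips until you find the one that gives, then press the shim tab beside that corner down flat and take the hand away. Leave the other three tabs standing, lift nothing, and do not disturb the things around the jig.

Things in the scene. Friction and masses are not known exactly. Their poses are not given: they have to be found in the camera images.
- jig: dark steel bed of the proofing jig, fixed to the table, 185 x 225 mm; its origin is on the table top (z = 0) under the middle. Its x axis points from the near to the far side, y to the left, z up; yaw within 0.25 rad of the world. A low rim holds the plate in place sideways.
- plate: loose aluminium plate, 150 (x) x 200 (y) x 12 mm, about 1 kg, level in the jig, top 38 mm above the table; origin under its middle, axes as the jig. A wooden printing block 62 x 100 mm on its middle stands 13.5 mm above it; the corners are bare. Three corners rest on solid packing; one (any, it looks the same) lies over a gap on soft spring pads
- corner_nl (a point): where to press the near left corner of the plate: on its top face, at x -58, y +83 mm in the jig frame, 17 mm in from both edges; it moves with the plate. A solid corner stays put; the one over the gap sinks about 1 mm per N, up to about 5 mm, then stops, and springs back when let go
- corner_nr (a point): where to press the near right corner of the plate: on its top face, at x -58, y -83 mm in the jig frame, 17 mm in from both edges; it moves with the plate. A solid corner stays put; the one over the gap sinks about 1 mm per N, up to about 5 mm, then stops, and springs back when let go
- corner_fl (a point): where to press the far left corner of the plate: on its top face, at x +58, y +83 mm in the jig frame, 17 mm in from both edges; it moves with the plate. A solid corner stays put; the one over the gap sinks about 1 mm per N, up to about 5 mm, then stops, and springs back when let go
- corner_fr (a point): where to press the far right corner of the plate: on its top face, at x +58, y -83 mm in the jig frame, 17 mm in from both edges; it moves with the plate. A solid corner stays put; the one over the gap sinks about 1 mm per N, up to about 5 mm, then stops, and springs back when let go
- tab_nl (a point): near left shim tab: point on its upper face, 28 mm from the hinge. Steel strip 24 mm wide, 4 mm thick, reaching 41 mm outward (+y of the jig) from the hinge, which is level with the plate top at x -58, y +105 mm of the jig. It starts sloping up and outward at about 34 degrees, free end 61 mm above the table; flat, its top is level with the plate top (38 mm)
- tab_nr (a point): near right shim tab: point on its upper face, 28 mm from the hinge. Steel strip 24 mm wide, 4 mm thick, reaching 41 mm outward (-y of the jig) from the hinge, which is level with the plate top at x -58, y -105 mm of the jig. It starts sloping up and outward at about 34 degrees, free end 61 mm above the table; flat, its top is level with the plate top (38 mm)
- tab_fl (a point): far left shim tab: point on its upper face, 28 mm from the hinge. Steel strip 24 mm wide, 4 mm thick, reaching 41 mm outward (+y of the jig) from the hinge, which is level with the plate top at x +58, y +105 mm of the jig. It starts sloping up and outward at about 34 degrees, free end 61 mm above the table; flat, its top is level with the plate top (38 mm)
- tab_fr (a point): far right shim tab: point on its upper face, 28 mm from the hinge. Steel strip 24 mm wide, 4 mm thick, reaching 41 mm outward (-y of the jig) from the hinge, which is level with the plate top at x +58, y -105 mm of the jig. It starts sloping up and outward at about 34 degrees, free end 61 mm above the table; flat, its top is level with the plate top (38 mm)
- shim_nl (a joint): angle of the near left shim: 0 to 0.06 rad at the start (standing), 0.6 = flat (end stop). It stays where it is left; 1 to 4 N on the tab moves it. Pressed flat, its inner foot swings into the gap under the corner. At a corner with solid packing the foot strikes the packing at 0.2 to 0.35 rad and the tab goes no further
- shim_nr (a joint): angle of the near right shim: 0 to 0.06 rad at the start (standing), 0.6 = flat (end stop). It stays where it is left; 1 to 4 N on the tab moves it. Pressed flat, its inner foot swings into the gap under the corner. At a corner with solid packing the foot strikes the packing at 0.2 to 0.35 rad and the tab goes no further
- shim_fl (a joint): angle of the far left shim: 0 to 0.06 rad at the start (standing), 0.6 = flat (end stop). It stays where it is left; 1 to 4 N on the tab moves it. Pressed flat, its inner foot swings into the gap under the corner. At a corner with solid packing the foot strikes the packing at 0.2 to 0.35 rad and the tab goes no further
- shim_fr (a joint): angle of the far right shim: 0 to 0.06 rad at the start (standing), 0.6 = flat (end stop). It stays where it is left; 1 to 4 N on the tab moves it. Pressed flat, its inner foot swings into the gap under the corner. At a corner with solid packing the foot strikes the packing at 0.2 to 0.35 rad and the tab goes no further
- small_tin: bystander: closed ink tin, 40 mm across, 36 mm high, standing between the two left tabs of the jig; origin under its centre
- weight: bystander: brass cylinder weight, 38 mm across, 30 mm high, standing between the two right tabs; origin under its centre
- ink_tin: bystander: closed ink tin, 84 mm across, 75 mm high; origin under its centre
- ink_jar: bystander: closed jar, 64 mm across, 70 mm high; origin under its centre
- brayer: bystander: hand roller (brayer), rubber roll 75 mm long and 34 mm across, black handle; about 180 mm long, origin under the roll
- knife: bystander: ink spatula lying flat, about 250 mm long; origin on the underside
- tape: bystander: roll of paper tape lying flat, 96 mm across, 24 mm high; origin under its centre
- wood_block: bystander: wooden block 60 x 90 x 23 mm; origin under its centre
Not all that is in view belongs to the job. Leave any blue look-alike of the plate alone.

How it is judged:
On the way, in this order (a step that is already met when the one before it is completed fails the run):
1. the corner that gives has been pressed with the fingers so that it sinks at least 2.5 mm (z of any of corner_nl, corner_nr, corner_fl, corner_fr in the frame of jig below 0.0355 m and contact force between the fingers and plate above 0.5 N), for 0.1 s.
2. the shim tab beside that corner has been pressed flat (over 0.52 of 0.6 rad) (value of joint any of shim_nl, shim_nr, shim_fl, shim_fr above 0.52 rad), for 0.1 s.
At the end, for the whole second after the job is handed in: One shim tab, the one beside the corner that gives, is pressed flat (joint over 0.52 rad), the other three still stand (under 0.14 rad), and the plate lies level (within 0.015 rad) and at rest in the jig (((value of joint shim_nl above 0.52 rad and value of joint each of shim_nr, shim_fl, shim_fr below 0.14 rad) or (value of joint shim_nr above 0.52 rad and value of joint each of shim_nl, shim_fl, shim_fr below 0.14 rad) or (value of joint shim_fl above 0.52 rad and value of joint each of shim_nl, shim_nr, shim_fr below 0.14 rad) or (value of joint shim_fr above 0.52 rad and value of joint each of shim_nl, shim_nr, shim_fl below 0.14 rad)) and angle between plate's own z axis and vertical below 0.015 rad and linear speed of plate below 0.02 m/s); the robot touches nothing.
It fails at once if the plate is lifted more than 8 mm in the jig (z of plate in the frame of jig above 0.034 m).
It fails at once if a bystander is moved more than 20 mm (distance of any of small_tin, weight, ink_tin, ink_jar, brayer, knife, tape, wood_block from where it was at the start of the episode above 0.02 m).
It also fails if it takes over 48 s, if anything falls off the work surface, if the arm or the gripper's body presses on something with over 40 N, if the wrist force passes 120 N, or if a joint passes its speed limit or range.

## Working session

There is one attempt and no reset: what is moved stays moved. The work goes in short steps, Python scripts to look and compute and a tool call to move; the robot and the scene stay as the last step left them, time stands still between calls to the robot, and variables do not carry over. Pictures are saved under pics/ and viewed, about 8 in all and at most 12, crops included, and the job is handed in when it is done.

Besides the shell and the picture viewer there is one more tool, called after "Call:" as name([rows], argument=value, ...), one row to a line, values as JSON. apply_moves: Moves the arm, as the interface text tells. Its arguments: {"type":"object","properties":{"jaw":{"type":"array"},"dp":{"type":"array"},"yaw":{"type":"array"}},"required":["jaw","dp","yaw"]}

```bash
ls; mkdir -p pics; cat > h.py <<'E'
import numpy as np, cv2, pickle
from rig import bot
def save(n,f): cv2.imwrite(f'pics/{n}.png',f['image'])
E
python3 - <<'E'
from h import *
s=bot.sense(); print({k:np.round(v,3) for k,v in s.items()}, bot.grasp_offset)
fs={}
for n in('top','side'):
    f=bot.grab_frame(n); fs[n]=f; save(n,f); print(n,f.keys(),f['fx'],f['fy'],f['cx'],f['cy'],f['eye'],np.round(f['rotation'],3).tolist())
    for t in('jig','plate','tab_nl','small_tin','weight'):
        for d in bot.cut_out(f,t)[:4]: print(t,round(d['score'],2),np.round(d['box']),d['region'].sum())
pickle.dump(fs,open('fs.pkl','wb'))
E
```

```text
pics
{'time': np.float64(0.0), 'joints': array([-1.355,  0.259,  1.536,  0.   ,  1.348, -0.203]), 'qd': array([-0.   , -0.001,  0.001,  0.001, -0.   , -0.   ]), 'joint_torque': array([-1.0000e-03, -4.3731e+01, -2.8400e+01,  7.1000e-02,  4.1000e-02,
       -0.0000e+00]), 'tcp_pos': array([ 0.224, -0.502,  0.218]), 'eef_rot': array([ 1.991,  0.425, -1.991]), 'force': array([-0.208,  0.177, -0.203]), 'moment': array([ 0.057,  0.064, -0.003]), 'gripper_width': np.float64(0.093)} -0.0188
top dict_keys(['image', 'fx', 'fy', 'cx', 'cy', 'eye', 'rotation', 'shot']) 421.6203033294083 421.6203033294083 255.90247844441393 189.08213523095714 [ 0.39015321 -0.00432167  1.19473113] [0.146, -0.096, -1.58]
jig 0.93 [223. 156. 329. 224.] 1691
jig 0.4 [242. 165. 315. 220.] 3880
plate 0.78 [314. 224. 391. 313.] 4176
plate 0.69 [244. 163. 314. 214.] 3803
tab_nl 0.35 [361. 179. 389. 204.] 477
small_tin 0.74 [172. 183. 208. 209.] 804
small_tin 0.69 [219. 181. 233. 198.] 169
small_tin 0.23 [241. 164. 312. 217.] 3799
weight 0.48 [323. 189. 340. 203.] 147
weight 0.23 [225. 158. 330. 224.] 1643
side dict_keys(['image', 'fx', 'fy', 'cx', 'cy', 'eye', 'rotation', 'shot']) 385.42158439170373 385.42158439170373 255.27089678189554 192.33982672778322 [0.0060698  0.71444749 0.55355554] [0.436, -1.315, -2.155]
jig 0.72 [206. 173. 309. 242.] 1321
plate 0.89 [329. 194. 377. 229.] 960
plate 0.83 [218. 183. 301. 227.] 2142
plate 0.71 [261. 174. 274. 184.] 92
small_tin 0.76 [217. 218. 230. 237.] 210
weight 0.7 [180. 221. 216. 267.] 1476
weight 0.38 [288. 187. 302. 193.] 54
```

```bash
python3 - <<'E'
import pickle,cv2,numpy as np
fs=pickle.load(open('fs.pkl','rb'))
a=cv2.resize(fs['top']['image'][130:250,180:400],None,fx=3.6,fy=3.6,interpolation=cv2.INTER_CUBIC)
b=cv2.resize(fs['top']['image'],(400,300))
cv2.imwrite('pics/topc.png',a)
cv2.imwrite('pics/both.png',np.hstack([b,cv2.resize(fs['side']['image'],(400,300))]))
E
```

```text
(no output)
```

View pics/topc.png

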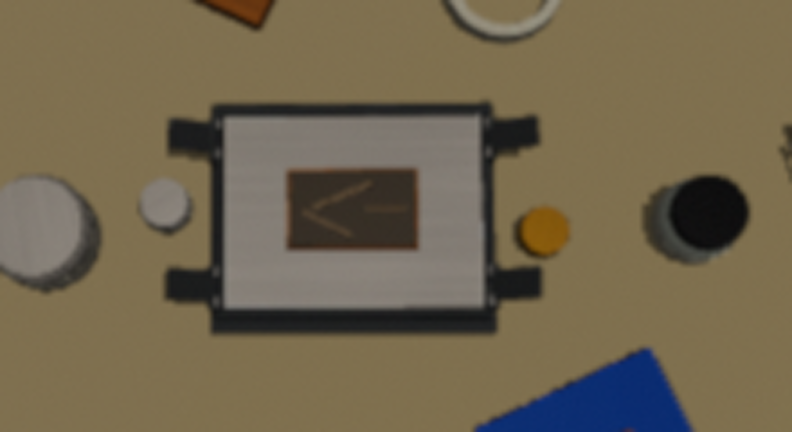

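View pics/both.png

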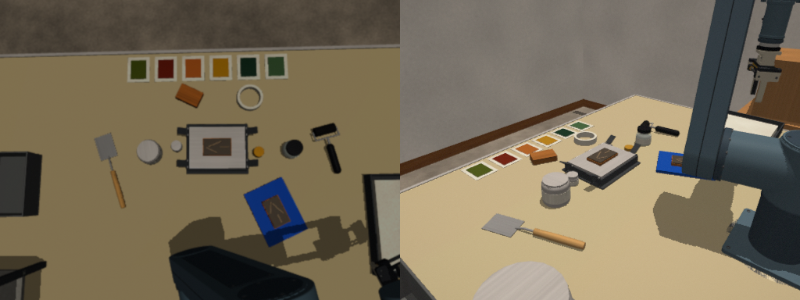

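The grey plate at top-view px (244–314, 163–214) sits in the dark bed with four tabs, so it is the plate meant. The blue one at (314–391, 224–313) is the look-alike. The tins and weight stand beside the jig.

```bash
cat >> h.py <<'E'
from scipy.spatial.transform import Rotation as R
def RM(f):
    r=np.array(f['rotation']); return r if r.shape==(3,3) else R.from_rotvec(r).as_matrix()
def ray(f,px,z):
    px=np.atleast_2d(px); d=np.c_[(px[:,0]-f['cx'])/f['fx'],-(px[:,1]-f['cy'])/f['fy'],-np.ones(len(px))]@RM(f).T
    e=np.array(f['eye']); return e+d*((z-e[2])/d[:,2])[:,None]
def proj(f,P):
    c=(np.atleast_2d(P)-f['eye'])@RM(f); return np.c_[f['cx']-f['fx']*c[:,0]/c[:,2],f['cy']+f['fy']*c[:,1]/c[:,2]]
def J(p): # jig->world, p = x,y,yaw
    return lambda q:np.c_[np.atleast_2d(q)[:,:2]@np.array([[np.cos(p[2]),np.sin(p[2])],[-np.sin(p[2]),np.cos(p[2])]])+p[:2],np.atleast_2d(q)[:,2]]
def fitplate(f,box):
    l,t,r,b=box; k=8
    im=f['image'].max(2)[t:b,l:r]; hs=cv2.cvtColor(f['image'],cv2.COLOR_BGR2HSV)[t:b,l:r]
    u=cv2.resize(((hs[...,1]<60)*im).astype(np.uint8),None,fx=k,fy=k,interpolation=cv2.INTER_CUBIC)
    m=(u>cv2.threshold(u,0,255,cv2.THRESH_OTSU)[0]).astype(np.uint8)
    c=max(cv2.findContours(m,cv2.RETR_EXTERNAL,cv2.CHAIN_APPROX_NONE)[0],key=cv2.contourArea)
    px=(c[:,0]+.5)/k-.5+[l,t]
    W=ray(f,px,.038)[:,:2].astype(np.float32)
    (c,s,a)=cv2.minAreaRect(W*1000); return np.array(c)/1000,s,a
E
python3 - <<'E'
from h import *
fs=pickle.load(open('fs.pkl','rb'))
print(fitplate(fs['top'],(236,155,322,222)))
f=fs['top'];print('tin top',ray(f,[[226,186.5]],.036),'weight',ray(f,[[331.3,194]],.03))
E
```

```text
(array([ 0.57159991, -0.02827069]), (202.22125244140625, 151.49388122558594), 89.30984497070312)
tin top [[0.57897835 0.11526363 0.036     ]] weight [[ 0.55427296 -0.17721061  0.03      ]]
```

```bash
cat >> h.py <<'E'
JP=np.array([.5716,-.0283,-.012]); C={'nl':(-.058,.083),'nr':(-.058,-.083),'fl':(.058,.083),'fr':(.058,-.083)}
def go(w,align=True):
    s=bot.sense(); M=R.from_rotvec(s['eef_rot']).as_matrix()
    d=M.T@(np.array(w)-s['tcp_pos'])*1000
    y=M[:,1]; a=np.arctan2(y[1],y[0])-JP[2]; a=(a+np.pi/2)%np.pi-np.pi/2
    # turn about tool x (which points down): +yaw => world -yaw
    print('t',round(s['time'],2),'tcp',np.round(s['tcp_pos'],4),'F',np.round(s['force'],2),'w',s['gripper_width'],'dp',np.round(d,1),'yaw to jaw||jig x',round(np.degrees(a),1))
    return M
def corner(k,z,tab=False):
    x,y=C[k]; y=np.sign(y)*.133 if tab else y
    return J(JP)([[x,y,z]])[0]
E
python3 - <<'E'
from h import *
for k in C: print(k,corner(k,.06)); M=go(corner(k,.06))
print(np.round(M,3))
E
```

```text
nl [0.51460015 0.05539001 0.06      ]
t 0.6 tcp [ 0.2237 -0.5025  0.2187] F [-0.25 -0.14 -0.06] w 0.09321284685554286 dp [ 158.7 -391.3 -492.6] yaw to jaw||jig x -65.3
nr [ 0.5126082  -0.11059804  0.06      ]
t 0.6 tcp [ 0.2237 -0.5025  0.2187] F [-0.25 -0.14 -0.06] w 0.09321284685554286 dp [ 158.7 -240.5 -423.3] yaw to jaw||jig x -65.3
fl [0.6305918  0.05399804 0.06      ]
t 0.6 tcp [ 0.2237 -0.5025  0.2187] F [-0.25 -0.14 -0.06] w 0.09321284685554286 dp [ 158.7 -342.9 -598. ] yaw to jaw||jig x -65.3
fr [ 0.62859985 -0.11199001  0.06      ]
t 0.6 tcp [ 0.2237 -0.5025  0.2187] F [-0.25 -0.14 -0.06] w 0.09321284685554286 dp [ 158.7 -192.1 -528.7] yaw to jaw||jig x -65.3
[[-0.     0.407 -0.914]
 [-0.    -0.914 -0.407]
 [-1.     0.     0.   ]]
```

Call:
apply_moves([
  [0, -24, -42],
  [0, -48, -84],
  [0, -72, -126],
  [10, -96, -168],
  [20, -120, -210],
], jaw=[0, 0, 0, 0, 0], yaw=[-8, -16, -24, -32, -40])

```text
time: 1.1
tcp_pos: [0.3677, -0.3062, 0.199]
eef_rot: [1.531, 0.961, -1.531]
force: [0.7, -0.1, -0.7]
gripper_width: 0.0577
```

```bash
python3 - <<'E'
from h import *
go(corner('nr',.06))
E
```

```text
t 1.1 tcp [ 0.3677 -0.3062  0.199 ] F [ 0.72 -0.07 -0.72] w 0.05766892150683533 dp [ 138.9   45.5 -239.1] yaw to jaw||jig x -25.0
```

Call:
apply_moves([
  [20, 9, -48],
  [40, 18, -96],
  [60, 27, -144],
  [80, 36, -192],
  [100, 45, -239],
], jaw=[0, 0, 0, 0, 0], yaw=[-5, -10, -15, -20, -25])

```text
time: 1.6
tcp_pos: [0.5053, -0.1195, 0.104]
eef_rot: [1.215, 1.202, -1.215]
force: [0.3, -0.9, -0.0]
gripper_width: 0.0176
```

Call:
apply_moves([
  [0, 0, 0],
  [0, 0, 0],
  [0, 0, 0],
], jaw=[0, 0, 0], yaw=[0, 0, 0])

```text
time: 1.9
tcp_pos: [0.5052, -0.1204, 0.1045]
eef_rot: [1.216, 1.201, -1.216]
force: [0.1, 0.3, -0.3]
gripper_width: 0.0006
```

```bash
python3 - <<'E'
from h import *
M=go(corner('nr',.038)); print(np.round(M,3),bot.sense()['joints'])
f=bot.grab_frame('wrist');save('w1',f)
f2=bot.grab_frame('top');print(fitplate(f2,(236,155,322,222)))
# overlay expected points
im=f['image'].copy()
P=[corner(k,.038) for k in C]+[J(JP)([[a,b,.038]])[0] for a in(-.075,.075) for b in(-.1,.1)]
for p in proj(f,P): cv2.circle(im,tuple(np.int32(np.round(p))),3,(0,0,255),1)
cv2.imwrite('pics/w1.png',im)
E
```

```text
t 1.9 tcp [ 0.5052 -0.1204  0.1045] F [ 0.1   0.31 -0.27] w 0.0005738330283369869 dp [ 66.5   7.2 -10. ] yaw to jaw||jig x 0.1
[[ 0.002  1.    -0.01 ]
 [-0.003 -0.01  -1.   ]
 [-1.     0.002  0.003]] [-4.48007272e-01  3.10026671e-01  1.76727539e+00 -1.45899630e-03
  1.06094896e+00 -4.37551903e-01]
(array([ 0.57168634, -0.0163592 ]), (188.56837463378906, 152.64822387695312), 89.17794036865234)
```

View pics/w1.png

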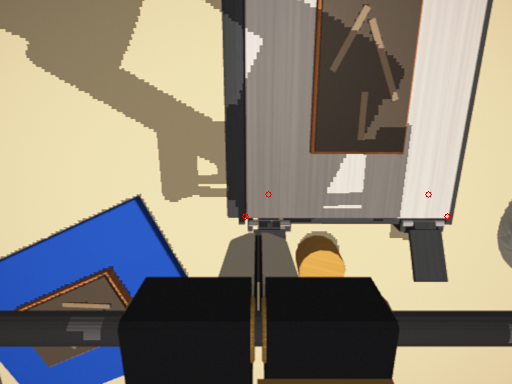

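The wrist view shows the predicted plate corners (red, at about (245,216) and (447,216)) on the real ones, so the pose holds. Next I descend over the near right corner.

Call:
apply_moves([
  [20, 7, -10],
  [50, 7, -10],
  [60, 7, -10],
  [60, 7, -10],
  [60, 7, -10],
], jaw=[0, 0, 0, 0, 0], yaw=[0, 0, 0, 0, 0])

```text
time: 2.5
tcp_pos: [0.5127, -0.1122, 0.0456]
eef_rot: [1.218, 1.198, -1.217]
force: [0.6, 0.3, 0.3]
gripper_width: 0.0005
```

Call:
apply_moves([
  [2, 0, 0],
  [4, 0, 0],
  [6, 0, 0],
  [8, 0, 0],
  [8, 0, 0],
], jaw=[0, 0, 0, 0, 0], yaw=[0, 0, 0, 0, 0])

```text
time: 3.0
tcp_pos: [0.513, -0.1124, 0.0383]
eef_rot: [1.218, 1.197, -1.217]
force: [-1.9, 0.6, 5.6]
gripper_width: 0.0006
```

Call:
apply_moves([
  [2, 0, 0],
  [2, 0, 0],
  [2, 0, 0],
], jaw=[0, 0, 0], yaw=[0, 0, 0])

```text
time: 3.3
tcp_pos: [0.5131, -0.1124, 0.0382]
eef_rot: [1.217, 1.197, -1.216]
force: [-4.8, 1.1, 17.6]
gripper_width: 0.0001
```

```bash
python3 - <<'E'
from h import *
go(corner('fr',.0456))
E
```

```text
t 3.3 tcp [ 0.5131 -0.1124  0.0382] F [-4.85  1.12 17.64] w 8.572363613484581e-05 dp [ -6.8 115.5  -1.8] yaw to jaw||jig x 0.0
```

Near right is solid (17 N, no sinking). Next is far right.

Call:
apply_moves([
  [-30, 0, 0],
  [-30, 40, -1],
  [-30, 80, -2],
  [-30, 115, -2],
  [-12, 115, -2],
], jaw=[0, 0, 0, 0, 0], yaw=[0, 0, 0, 0, 0])

```text
time: 3.8
tcp_pos: [0.6346, -0.1127, 0.0534]
eef_rot: [1.219, 1.188, -1.21]
force: [0.5, -0.4, 0.3]
gripper_width: 0.0007
```

Call:
apply_moves([
  [0, 0, 0],
  [0, 0, 0],
], jaw=[0, 0], yaw=[0, 0])

```text
time: 4.0
tcp_pos: [0.6345, -0.1125, 0.0531]
eef_rot: [1.218, 1.189, -1.21]
force: [-0.5, 0.8, 1.0]
gripper_width: 0.0004
```

```bash
python3 - <<'E'
from h import *
go(corner('fr',.038))
E
```

```text
t 4.0 tcp [ 0.6345 -0.1125  0.0531] F [-0.51  0.75  0.98] w 0.00037050474835964245 dp [15.  -6.2 -0.5] yaw to jaw||jig x 0.1
```

Call:
apply_moves([
  [3, -6, 0],
  [8, -6, 0],
  [12, -6, 0],
  [16, -6, 0],
  [17, -6, 0],
], jaw=[0, 0, 0, 0, 0], yaw=[0, 0, 0, 0, 0])

```text
time: 4.5
tcp_pos: [0.6288, -0.1128, 0.0359]
eef_rot: [1.219, 1.188, -1.21]
force: [0.1, -0.1, 1.1]
gripper_width: 0.0005
```

Call:
apply_moves([
  [1, 0, 0],
  [1, 0, 0],
  [1, 0, 0],
], jaw=[0, 0, 0], yaw=[0, 0, 0])

```text
time: 4.8
tcp_pos: [0.6289, -0.1129, 0.0352]
eef_rot: [1.218, 1.188, -1.21]
force: [-1.2, 0.2, 3.0]
gripper_width: 0.0007
```

```bash
python3 - <<'E'
from h import *
go(corner('fl',.07))
E
```

```text
t 4.8 tcp [ 0.6289 -0.1129  0.0352] F [-1.22  0.19  2.95] w 0.0006751741120177734 dp [ -36.     0.4 -166.6] yaw to jaw||jig x 0.1
```

Far right gives: 3 N at 3 mm. I press a little deeper to be sure of it.

Call:
apply_moves([
  [2, 0, 0],
  [2, 0, 0],
  [2, 0, 0],
  [2, 0, 0],
], jaw=[0, 0, 0, 0], yaw=[0, 0, 0, 0])

```text
time: 5.2
tcp_pos: [0.6291, -0.113, 0.0338]
eef_rot: [1.218, 1.187, -1.209]
force: [-1.8, 0.5, 5.5]
gripper_width: 0.0005
```

```bash
python3 - <<'E'
from h import *
go(corner('fr',.075,True))
E
```

```text
t 5.2 tcp [ 0.6291 -0.113   0.0338] F [-1.83  0.47  5.47] w 0.0004709244658764465 dp [-40.9   0.1  49.3] yaw to jaw||jig x 0.1
```

Call:
apply_moves([
  [-25, 0, 0],
  [-45, 0, 0],
  [-45, 0, 30],
  [-45, 0, 49],
  [-45, 0, 49],
], jaw=[0, 0, 0, 0, 0], yaw=[0, 0, 0, 0, 0])

```text
time: 5.7
tcp_pos: [0.6276, -0.1642, 0.0785]
eef_rot: [1.22, 1.186, -1.212]
force: [-1.0, -0.7, -0.4]
gripper_width: 0.0007
```

```bash
python3 - <<'E'
from h import *
go(corner('fr',.038,True))
E
```

```text
t 5.7 tcp [ 0.6276 -0.1642  0.0785] F [-1.05 -0.65 -0.38] w 0.0007035279817076455 dp [40.5 -0.2 -2.6] yaw to jaw||jig x -0.1
```

Call:
apply_moves([
  [10, 0, -2],
  [18, 0, -2],
  [24, 0, -2],
  [29, 0, -2],
  [33, 0, -2],
], jaw=[0, 0, 0, 0, 0], yaw=[0, 0, 0, 0, 0])

```text
time: 6.2
tcp_pos: [0.6279, -0.1619, 0.0447]
eef_rot: [1.219, 1.187, -1.212]
force: [0.3, -1.0, 2.2]
gripper_width: 0.0008
```

Call:
apply_moves([
  [3, 0, 0],
  [6, 0, 0],
  [8, 0, 0],
  [8, 0, 0],
  [8, 0, 0],
], jaw=[0, 0, 0, 0, 0], yaw=[0, 0, 0, 0, 0])

```text
time: 6.7
tcp_pos: [0.6281, -0.1619, 0.0382]
eef_rot: [1.219, 1.187, -1.212]
force: [-3.5, 1.9, 10.6]
gripper_width: 0.0004
```

Call:
apply_moves([
  [1, 0, 0],
  [2, 0, 0],
  [2, 0, 0],
], jaw=[0, 0, 0], yaw=[0, 0, 0])

```text
time: 7.0
tcp_pos: [0.6281, -0.1619, 0.0381]
eef_rot: [1.219, 1.186, -1.211]
force: [-5.0, 1.1, 11.7]
gripper_width: 0.0003
```

The tab hit its end stop at z = 38 mm, which is flat. Now I lift away.

Call:
apply_moves([
  [-20, 0, 0],
  [-60, 0, 0],
  [-100, 0, 0],
  [-120, 0, 40],
  [-130, -20, 80],
], jaw=[0, 0, 0, 0, 0], yaw=[0, 0, 0, 0, 0])

```text
time: 7.5
tcp_pos: [0.6081, -0.241, 0.1719]
eef_rot: [1.217, 1.181, -1.205]
force: [0.5, -0.5, 0.5]
gripper_width: 0.0004
```

Call:
apply_moves([
  [0, -40, 20],
  [0, -80, 40],
  [0, -120, 60],
  [0, -120, 60],
  [0, -120, 60],
], jaw=[0, 0, 0, 0, 0], yaw=[0, 0, 0, 0, 0])

```text
time: 8.0
tcp_pos: [0.4873, -0.3004, 0.1704]
eef_rot: [1.22, 1.179, -1.206]
force: [0.3, -0.1, 0.0]
gripper_width: 0.0002
```

```bash
python3 - <<'E'
from h import *
go(corner('fr',.038,True))
o=[]
f=bot.grab_frame('top'); o.append(cv2.resize(f['image'][140:240,200:350],(750,500))[:290] if 0 else cv2.resize(f['image'][145:235,205:345],(466,300)))
f=bot.grab_frame('side'); o.append(cv2.resize(f['image'][165:255,190:330],(466,300)))
cv2.imwrite('pics/end.png',np.vstack(o))
E
```

```text
t 8.0 tcp [ 0.4873 -0.3004  0.1704] F [ 0.29 -0.1   0.02] w 0.0002388631208793054 dp [ 133.9  136.1 -141.6] yaw to jaw||jig x 0.0
```

View pics/end.png

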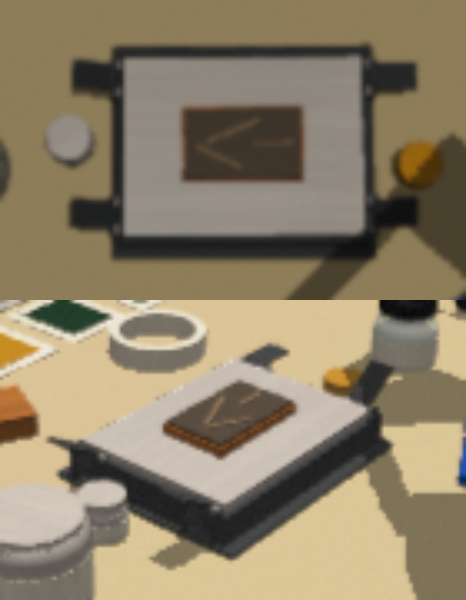

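In the side view, the far right tab at (265,355) lies flat and the near right one at (375,380) still stands. The small tin and the weight are in place and the hand is clear.

```bash
python3 -c "
from rig import bot
print(bot.hand_in())"
```

```text
the job is handed in; nothing more can be done
None
```

The far right corner is the one that gives. I pressed its shim tab down flat, took the hand away and handed the job in at about 8 s.

- **Corners:** near right was solid, holding at z = 38 mm under 17.6 N. Far right sank about 4.4 mm under 5.5 N. I did not press the two left corners, since the soft one was already found.
- **Tab:** the far right tab stopped at z = 38.1 mm under about 12 N, which is the flat position.
- **Last pictures:** they show that tab flat, the plate in place and level by eye, and the small tin and weight beside the jig where they were. The near right tab clearly stands, and I never touched the two left ones. The hand was well clear, with about zero force on it.
- **One check disagreed:** a repeat plate fit from the top camera came out 12 mm off in y and 14 mm short in length. The arm was probably hiding part of the plate, so I ignored that fit; the predicted corner points matched the plate in the wrist view.

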